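# Wind up the cup tray of the pour-over stand

### The job

Fit the loose crank over the square shaft end on top of the pour-over stand, feeling for the angle at which it drops fully home, and by its red knob wind it clockwise, turn after turn without its slipping off, until the cup tray is all the way up at its stop. Work gently: do not press hard on the shaft or force the mechanism against its stop, do not disturb the things standing around, and leave the crank seated on the shaft.

Things in the scene. Friction and masses are not known exactly. Their poses are not given: they have to be found in the camera images.
- stand: Fixed pour-over stand, dark wood and steel, 166 mm high, origin in the middle of its underside, -x towards its front (funnel and cup), z up. Its head (148 x 110 mm, top 160 mm above the worktop) carries a flat steel funnel reaching 164 mm. The shaft axis lies 45 mm from the origin along +x.
- shaft_seat (a point): Point on the axis of the vertical shaft end on top of the stand, at the top of the steel collar (31 mm across) on which the fully seated crank rests, 166 mm above the worktop. Axes as the stand's; it does not turn with the shaft.
- shaft_tip (a point): Top of the brass square shaft end, 12 mm wide, 19 mm above the collar; its upper 4 mm are stepped in to 11, then 9.5 mm, a pilot that enters the socket at any angle. The shaft's angle is not reported and may start at any value. Clockwise seen from above raises the tray, 16 mm a turn, and takes about 0.1 N m. It stays where it is left, ends firmly at the stop; over some 10 N at the knob overloads it there.
- tray_top (a point): Middle of the upper face of the aluminium cup tray under the head (an espresso cup is fixed on it), 78 mm from the shaft axis towards the stand's front. It is 22 mm above the worktop at the very bottom and 70 mm at the upper stop.
- stand_tray (a joint): Height of the cup tray above its lowest position, m; starts between 0 and 0.013; 0.048 is the upper stop. The shaft turns with it
- crank_foot (a point): Loose crank (0.17 kg), starts standing on its hub on the worktop. This point: centre of the hub's underside, at the mouth of the socket; z up. The hub is dark steel, 24 x 24 mm, 44 mm high, with a square socket 14 mm wide, 20 mm deep, parallel to its sides. A steel arm, 12 mm wide, 20 to 28 mm above the foot, runs along +x. It fits the shaft in four positions a quarter turn apart, 0.15 rad of play.
- crank_hub (a point): Point on the hub's axis 30 mm above the foot, where the hub can be gripped on its two sides in y (24 mm apart), across the arm
- crank_grip (a point): Middle of the red knob of the crank, 65 mm from the hub axis along the crank's +x and 49 mm above the foot. The knob is 20 mm across, from 29 to 65 mm above the foot, and spins freely on the arm about the vertical, so that a gripper holding it can keep its own direction while going round
- salt_shaker: Bystander: salt shaker with grey cap, 44 mm across, 90 mm high, origin at its underside
- tumbler: Bystander: glass tumbler, 80 mm across, 88 mm high, origin at its underside
- spice1: Bystander: spice jar with red cap, 45 mm across, 106 mm high, origin at its underside
Not all that is in view belongs to the job. What is meant by the part that bears crank_foot is not pink, and is the larger of those in its own colour.

How it is judged (in metres and radians):
On the way:
1. the crank is fully home on the square shaft end, the tray still low (z of crank_foot in the frame of shaft_seat below 0.003 m and horizontal distance between crank_foot and shaft_seat below 0.004 m and angle between crank_foot's own z axis and vertical below 0.12 rad and value of joint stand_tray below 0.022 m), for 0.2 s.
At the end, for the whole second after the job is handed in: the tray is at its upper stop (within 1 mm) and at rest, and the crank sits on the square shaft end (within 4 mm of fully home, upright), released (value of joint stand_tray above 0.047 m and z of crank_foot in the frame of shaft_seat below 0.004 m and horizontal distance between crank_foot and shaft_seat below 0.004 m and angle between crank_foot's own z axis and vertical below 0.15 rad and velocity of joint stand_tray below 0.002 m/s); the robot touches nothing.
It fails at once if the crank off the shaft (more than 10 mm up) while the tray is raised part-way or more (value of joint stand_tray above 0.02 m and z of crank_foot in the frame of shaft_seat above 0.01 m).
It fails at once if a bystander pushed more than 15 mm (distance of any of salt_shaker, tumbler, spice1 from where it was at the start of the episode above 0.015 m).
It fails at once if a bystander tipped (angle between any of salt_shaker, tumbler, spice1's own z axis and vertical above 0.4 rad).
It fails at once if the crank loads the stand with over 160 N, summed over its contacts (10 to 12 N sideways at the knob against the stop) (contact force between crank and stand above 160 N).
It also fails if it takes over 72 s, if anything falls off the work surface, if the arm or the gripper's body presses on something with over 40 N, if the wrist force passes 120 N, or if a joint passes its speed limit or range.

### The arm

A 7-joint arm with a two-finger parallel gripper is mounted at the origin on a cart in front of the work surface, level with it; the furniture and walls round the work are solid. World frame = base frame: x ahead of the robot, y to its left, z up, the work surface at z = 0. Lengths are in mm, angles in rad, forces in N, time in s.
With the tool pointing down it reaches from about 400 to 875 mm from the base axis. Payload 4.4 kg.
Tool frame: the origin (TCP) lies between the finger pads; the fingertips stand 22 mm ahead of it and the grasp point (between the pads) lies 3 mm ahead of it; z points along the fingers, y is the line along which they close (so a half turn about z gives the same grasp; the last joint's range is limited). The gripper opens to 85 mm and grips with 20 to 120 N. Pads are 22 mm wide; open, the fingers measure 114 mm over their backs; the gripper's body (76 mm by 85 mm) begins 54 mm behind the grasp point. The pads swing forward as they close: fully open they stand 13 mm farther back than shut.
Start: joints at [1.169, 0.628, 0.038, 1.517, -0.027, 0.996, -0.02], TCP at [214.218, -613.7, 253.313] pointing down, gripper open.
Joint ranges: [-3.06, 3.06], [-0.37, 2.12], [-1.25, 1.32], [0.18, 2.47], [-1.1, 4.24], [0.23, 1.98], [-2.94, 2.94]. Speed limits (rad/s): [2.57, 2.57, 3.14, 3.14, 3.14, 3.14, 3.14].

### API

Orientations are given as a 3x3 rotation matrix whose columns are the frame's x, y, z axes.
In Python, from cell import * gives the robot as it stands.
- The arm moves only by the tool play_rows, never from a script. Its arguments are lists of equal length, an entry for each row: "gripper": the opening, from 0 (shut) to 1 (fully open); "linear": the shift along the tool's x, y, z in cm, a list of three; "turn": the turn, a rotation vector about the tool's x, y, z in rad, a list of three. A call has 1 to 12 rows; each row is the pose to reach, as a shift and turn from the pose commanded when the call began, along the tool's axes at that moment; what a row does not reach only later rows make up. A row lasts 1/12 s, in which the tool goes at most 41.7 mm and 7.16 degrees, less where a joint would pass 70% of its speed; a pose out of reach is approached as far as the arm can. A call with a gripper value outside its range is refused whole. The fingers move at their own pace and stop on an object; the grip force is fixed at half the most. Time passes only in rows, so rows that repeat a pose let the fingers close. It gives the time, the measured TCP pose, the force, the opening and the grip force at its end, in the units of the state.
- get_state(): the state, without advancing time (a new reading comes with each control period).
- snapshot(name): name is "scene" or "side" or "wrist"; returns a dict with "img" (384x512x3 uint8, red, green, blue), "depth" (384x512 float32, mm along the optical axis (not along the pixel's ray), 0 where there is no reading), "fx", "fy", "cx", "cy" (pixels), "k1" (the pictures are not rectified: a ray, as slopes to the right and down, at radius r is drawn at 1 + k1 r^2 times it, then the intrinsics apply), "eye" and "rotation" of the camera in the world. Camera axes: x right, y down, z forward; pixel columns grow to the right and rows downward; lengths in mm; the calibration is good to about 2 mm. A picture is of the moment at which its call begins.
- hand_in(): hands the job in; it is judged then, once.
Trained networks look in the newest picture that a camera, given by its name, has taken for a name from the list of things; names that differ only in an ending like _2 or _b are one class to them, and where a whole thing is asked for, a point or a joint stands for the part that bears it (a point fixed in the world has none). Each returns a list of dicts, best first, with "p" (0 to 1); they miss things now and then, are a little off and sometimes report something else, mostly with a low value. They report only what shows in the picture. A call takes as long as a camera call. They do not tell look-alikes from the thing itself.
- look_for(camera, label): "extent" ([left, top, right, bottom] in pixels, round what is visible of it).
- pinpoint(camera, label): "position" ([row, column] in pixels: a listed point, or the origin of a listed thing).
The state is a dict: "time_s": time; "qpos": joint angles; "qvel": joint speeds; "joint_efforts": joint torques, N m; "tcp_pos": TCP position; "eef_rot": TCP orientation; "ft_force": force on the tool from outside, world axes, zero at the start; "wrist_torque": the same for the moment, N m; "gripper_width": opening from 0.0 (shut) to 1.0 (fully open); "grasp_force": force on a finger pad.
Only numpy, scipy, OpenCV 4.12 (cv2) and the standard library are available. Lean on these libraries where they do the work, as an engineer would, in place of code of your own. Each camera call takes 0.05 s, during which the arm holds its last target. There are 200 camera calls.

## Working session

There is one attempt and no reset: what is moved stays moved. The work goes in short steps, Python scripts to look and compute and a tool call to move; the robot and the scene stay as the last step left them, time stands still between calls to the robot, and variables do not carry over. Pictures are saved under pics/ and viewed, at most 10 in all, crops included, and the job is handed in when it is done.

Besides the shell and the picture viewer there is one more tool, called as name(argument=value, ...) on one line, values as JSON. play_rows: Moves the arm, as the interface text tells. Its arguments: {"type":"object","properties":{"gripper":{"type":"array","items":{"type":"number"}},"linear":{"type":"array","items":{"type":"array","items":{"type":"number"}}},"turn":{"type":"array","items":{"type":"array","items":{"type":"number"}}}},"required":["gripper","linear","turn"]}

```bash
mkdir -p pics
cat > h.py <<'E'
from cell import *
import numpy as np, cv2
def save(s,n): cv2.imwrite('pics/'+n,s['img'][:,:,::-1])
def ray(s,r,c):
    d=np.array([(c-s['cx'])/s['fx'],(r-s['cy'])/s['fy']]); u=d.copy()
    for _ in range(10): u=d/(1+s['k1']*(u@u))
    return np.array([u[0],u[1],1.])
def at_depth(s,r,c):
    d=s['depth'][int(round(r)),int(round(c))]
    return np.array(s['eye'])+np.array(s['rotation'])@(ray(s,r,c)*d)
def at_z(s,r,c,z):
    v=np.array(s['rotation'])@ray(s,r,c); e=np.array(s['eye'])
    return e+v*(z-e[2])/v[2]
def cloud(s):
    h,w=s['depth'].shape
    C,R=np.meshgrid(np.arange(w),np.arange(h))
    p=np.stack([C,R],-1).reshape(-1,1,2).astype(np.float64)
    x=(p[:,0,0]-s['cx'])/s['fx'];y=(p[:,0,1]-s['cy'])/s['fy'];ux,uy=x.copy(),y.copy()
    for _ in range(10):
        f=1+s['k1']*(ux**2+uy**2);ux,uy=x/f,y/f
    d=s['depth'].reshape(-1)
    P=np.stack([ux*d,uy*d,d],1)@np.array(s['rotation']).T+np.array(s['eye'])
    P[d==0]=np.nan
    return P.reshape(h,w,3)
E
python3 - <<'E'
from h import *
np.set_printoptions(precision=1,suppress=True)
st=get_state();print(st['time_s'],st['tcp_pos'],np.array(st['eef_rot']).round(3).tolist())
Z={'shaft_tip':185,'shaft_seat':166,'crank_foot':0,'crank_hub':30,'crank_grip':49,'stand':0,'tray_top':None,'salt_shaker':0,'tumbler':0,'spice1':0}
ims=[]
for cam in('scene','side'):
    s=snapshot(cam);ims.append(s['img']);print(cam,s['eye'])
    for l,z in Z.items():
        for q in pinpoint(cam,l)[:4]:
            r,c=q['position']
            print(l,round(q['p'],2),np.array([r,c]),at_z(s,r,c,z) if z is not None else at_depth(s,r,c))
cv2.imwrite('pics/a.png',ims[0][:,:,::-1]);cv2.imwrite('pics/b.png',ims[1][:,:,::-1])
E
```

```text
0.0 [ 214.  -613.1  252.4] [[0.944, 0.33, -0.001], [0.33, -0.944, 0.002], [-0.0, -0.002, -1.0]]
scene [ 282.6 -576.7  911.2]
shaft_tip 0.71 [151.7 250.7] [595.5  87.6 185. ]
shaft_seat 0.91 [156.5 249.1] [591.   88.6 166. ]
crank_foot 0.86 [321.6 289.4] [ 508.6 -349.1    0. ]
crank_foot 0.62 [296.7 260.8] [ 470.3 -256.8    0. ]
crank_foot 0.51 [269.  277.7] [ 549.7 -202.3    0. ]
crank_hub 0.83 [292.2 257. ] [ 460.4 -252.    30. ]
crank_hub 0.74 [316.4 291.8] [ 513.  -347.4   30. ]
crank_hub 0.71 [267.  278.7] [ 546.2 -210.4   30. ]
crank_grip 0.53 [304.6 243.9] [ 412.3 -275.2   49. ]
crank_grip 0.53 [329.1 313.3] [ 540.7 -402.2   49. ]
crank_grip 0.48 [275.2 288.8] [ 554. -251.   49.]
stand 0.6 [197.7 232.6] [532.2  86.9   0. ]
tray_top 0.84 [196.1 226.8] [498.   45.   75.2]
tray_top 0.25 [296.2 259. ] [ 459.8 -265.2   33. ]
salt_shaker 0.82 [283.8 329.9] [ 661.5 -303.5    0. ]
tumbler 0.93 [159.3 216.3] [546.3 271.8   0. ]
tumbler 0.66 [152.6 248.2] [664.9 256.3   0. ]
spice1 0.73 [152.2 263.3] [716.4 235.8   0. ]
side [609.3 776.3 699.5]
shaft_seat 0.55 [246.6 286.8] [531.2 220.4 166. ]
crank_foot 0.72 [165.9 272.4] [ 512.3 -335.1    0. ]
crank_foot 0.7 [177.9 286.9] [ 472.6 -261.4    0. ]
crank_foot 0.47 [190.  261.6] [ 555.8 -201.4    0. ]
crank_hub 0.74 [172.7 290.3] [ 464.9 -244.7   30. ]
crank_hub 0.51 [157.3 272.7] [ 511.3 -339.8   30. ]
crank_grip 0.72 [140.2 255.6] [ 562.7 -424.6   49. ]
crank_grip 0.6 [173.3 259.1] [ 561.9 -218.8   49. ]
crank_grip 0.52 [162.3 305.6] [ 414.8 -271.2   49. ]
crank_grip 0.52 [314.4 276.1] [555.8 288.6  49. ]
tray_top 0.85 [245.2 285. ] [518.3  97.6  52.9]
tray_top 0.63 [194.5 250.7] [593.9  36.4 158.7]
salt_shaker 0.67 [176.9 223.7] [ 671.2 -280.7    0. ]
tumbler 0.91 [315.4 276.9] [550.3 254.5   0. ]
spice1 0.86 [315.5 198. ] [716.8 245.2   0. ]
spice1 0.55 [205.1 253.8] [ 582.4 -128.7    0. ]
```

View pics/a.png

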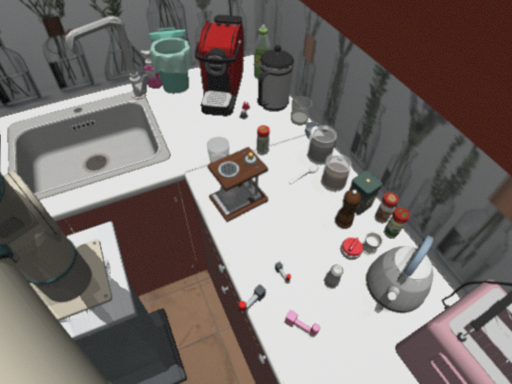

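View pics/b.png

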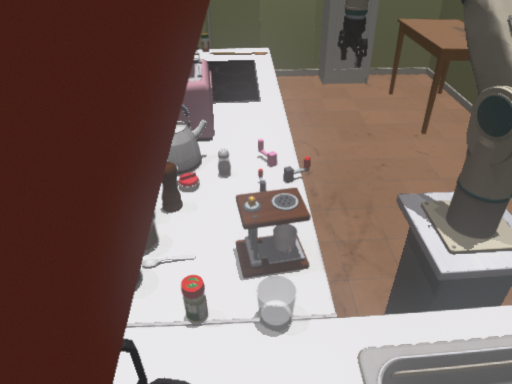

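The scene view shows three cranks: dark large (hub at row 292, col 257; red knob at 305, 244), dark small (267, 279), and pink (317, 292). The large dark one is mine. The stand's shaft is at (155, 250), in the rear part of the head. The side view agrees: large crank at (173, 290), stand at (245, 280).

play_rows(gripper=[1, 1, 1, 1, 1, 1, 1, 1, 1, 1, 1, 1], linear=[[3, -2.2, 0.2], [6, -4.4, 0.4], [9, -6.6, 0.6], [12, -8.8, 0.8], [15, -11, 1], [18, -13.2, 1.2], [21, -15.4, 1.4], [24, -17.6, 1.6], [27, -19.8, 1.8], [30, -22, 2], [33, -24.2, 2.2], [35.4, -26.1, 2.5]], turn=[[0, 0, 0], [0, 0, 0], [0, 0, 0], [0, 0, 0], [0, 0, 0], [0, 0, 0], [0, 0, 0], [0, 0, 0], [0, 0, 0], [0, 0, 0], [0, 0, 0], [0, 0, 0]])

```text
time_s: 2.1
tcp_pos: [464.4, -248.0, 228.6]
eef_rot: [[0.944, 0.331, 0.002], [0.331, -0.944, 0.0], [0.002, 0.0, -1.0]]
ft_force: [1.3, -0.9, -0.1]
gripper_width: 1.002
grasp_force: 0.0
```

Run:
```python
from h import *
np.set_printoptions(precision=1,suppress=True)
st=get_state();print(st['time_s'],st['tcp_pos'],np.array(st['eef_rot']).round(3).tolist())
s=snapshot('wrist');save(s,'c.png');print(s['eye'])
for l,z in {'crank_foot':0,'crank_hub':30,'crank_grip':49}.items():
    for q in pinpoint('wrist',l)[:3]:
        r,c=q['position'];print(l,round(q['p'],2),np.array([r,c]),at_z(s,r,c,z))
P=cloud(s)
m=(np.abs(P[...,2]-44)<4)&(np.hypot(P[...,0]-462,P[...,1]+250)<35)
pts=P[m][:,:2].astype(np.float32);print('hubtop',len(pts),cv2.minAreaRect(pts),np.nanmedian(P[m],0))
m=(np.abs(P[...,2]-65)<5)&(np.hypot(P[...,0]-462,P[...,1]+250)<95)
pts=P[m][:,:2].astype(np.float32);print('knobtop',len(pts),cv2.minAreaRect(pts),np.nanmedian(P[m],0))
# stand from scene
s=snapshot('scene');P=cloud(s)
m=(np.abs(P[...,2]-160)<5)&(np.hypot(P[...,0]-560,P[...,1]-80)<150)
pts=P[m][:,:2].astype(np.float32);print('head',len(pts),cv2.minAreaRect(pts),np.nanmedian(P[m],0))
```

```text
2.1 [ 464.4 -248.   228.6] [[0.944, 0.331, 0.002], [0.331, -0.944, 0.0], [0.002, 0.0, -1.0]]
[ 538.1 -223.1  349.6]
crank_foot 0.95 [154.5 260.6] [ 471.8 -251.8    0. ]
crank_foot 0.9 [ 67.3 241.2] [ 552.1 -201.9    0. ]
crank_foot 0.69 [149.1 353.5] [ 512.2 -348.     0. ]
crank_hub 0.78 [162.5 258.1] [ 468.7 -249.7   30. ]
crank_hub 0.71 [155.3 359.4] [ 510.6 -345.7   30. ]
crank_hub 0.68 [ 69.9 242.6] [ 549.1 -205.7   30. ]
crank_grip 0.86 [ 78.3 289.7] [ 555.7 -249.1   49. ]
crank_grip 0.62 [229.7 262.5] [ 406.9 -276.3   49. ]
crank_grip 0.58 [146.  432.2] [ 544.9 -402.5   49. ]
hubtop 571 ((468.40631103515625, -251.67630004882812), (23.894039154052734, 23.982877731323242), 22.902793884277344) [ 469.  -251.4   44.1]
knobtop 274 ((408.79742431640625, -275.9178466796875), (17.709779739379883, 18.547992706298828), 39.95828628540039) [ 410.  -275.7   64.7]
head 505 ((502.05450439453125, 65.50088500976562), (58.002220153808594, 109.91646575927734), 9.807005882263184) [498.4  54.1 159.7]
```

View pics/c.png

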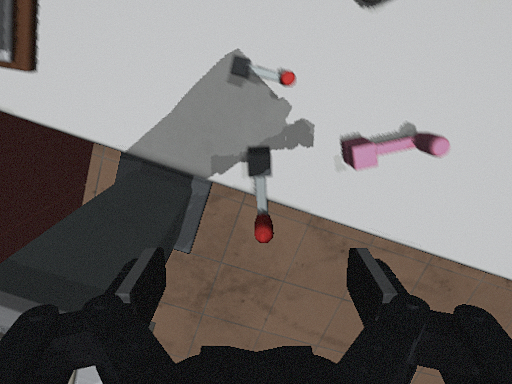

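The wrist view shows the large dark crank with hub at (160, 259) and knob at (230, 263). Depth puts the hub at (468.5, -251.7), yaw about 202.5°. Next I descend and grip the hub.

play_rows(gripper=[0.7, 0.7, 0.7, 0.7, 0.7, 0.7, 0.7, 0.7, 0.7, 0.7, 0.7, 0.7], linear=[[0.26, 0.48, 2], [0.26, 0.48, 5], [0.26, 0.48, 8], [0.26, 0.48, 11], [0.26, 0.48, 13], [0.26, 0.48, 15], [0.26, 0.48, 16.5], [0.26, 0.48, 17.5], [0.26, 0.48, 18.5], [0.26, 0.48, 19.2], [0.26, 0.48, 19.5], [0.26, 0.48, 19.5]], turn=[[0, 0, -0.056], [0, 0, -0.056], [0, 0, -0.056], [0, 0, -0.056], [0, 0, -0.056], [0, 0, -0.056], [0, 0, -0.056], [0, 0, -0.056], [0, 0, -0.056], [0, 0, -0.056], [0, 0, -0.056], [0, 0, -0.056]])

```text
time_s: 3.35
tcp_pos: [466.3, -254.6, 33.1]
eef_rot: [[0.924, 0.381, -0.0], [0.381, -0.924, 0.0], [-0.0, -0.0, -1.0]]
ft_force: [-0.5, 0.5, -0.5]
gripper_width: 0.701
grasp_force: 0.0
```

play_rows(gripper=[0.5, 0.3, 0.2, 0.1, 0, 0, 0, 0], linear=[[0, 0, 0], [0, 0, 0], [0, 0, 0], [0, 0, 0], [0, 0, 0], [0, 0, 0], [0, 0, 0], [0, 0, 0]], turn=[[0, 0, 0], [0, 0, 0], [0, 0, 0], [0, 0, 0], [0, 0, 0], [0, 0, 0], [0, 0, 0], [0, 0, 0]])

```text
time_s: 4.02
tcp_pos: [466.9, -254.4, 34.1]
eef_rot: [[0.924, 0.382, 0.001], [0.382, -0.924, -0.0], [0.001, 0.001, -1.0]]
ft_force: [-0.4, 1.4, 6.3]
gripper_width: 0.269
grasp_force: 59.1
```

play_rows(gripper=[0, 0, 0, 0, 0, 0, 0, 0, 0, 0, 0, 0], linear=[[0, 0, -1], [0, 0, -3], [0, 0, -6], [0, 0, -9], [0, 0, -12], [0, 0, -15], [0, 0, -18], [0, 0, -20.5], [0.5, -1, -22.5], [2, -3, -23.5], [4, -6, -23.5], [6, -9, -23.5]], turn=[[0, 0, 0], [0, 0, 0], [0, 0, 0], [0, 0, 0], [0, 0, 0], [0, 0, 0], [0, 0, 0], [0, 0, 0], [0, 0, 0], [0, 0, 0], [0, 0, 0], [0, 0, 0]])

```text
time_s: 5.02
tcp_pos: [487.6, -148.0, 269.8]
eef_rot: [[0.925, 0.379, 0.002], [0.379, -0.925, -0.001], [0.002, 0.002, -1.0]]
ft_force: [-0.1, 0.9, -2.3]
gripper_width: 0.272
grasp_force: 58.9
```

play_rows(gripper=[0, 0, 0, 0, 0, 0, 0, 0, 0, 0], linear=[[1.5, -2.2, 0], [3, -4.5, 0], [4.5, -6.8, 0], [6, -9, 0], [7.5, -11.5, 0], [9, -14, 0], [10.2, -16, 0], [11.2, -17.3, 0], [11.6, -17.8, 0], [11.6, -17.8, 0]], turn=[[0, 0, 0], [0, 0, 0], [0, 0, 0], [0, 0, 0], [0, 0, 0], [0, 0, 0], [0, 0, 0], [0, 0, 0], [0, 0, 0], [0, 0, 0]])

```text
time_s: 5.85
tcp_pos: [526.8, 62.2, 268.5]
eef_rot: [[0.923, 0.385, 0.0], [0.385, -0.923, 0.001], [0.0, -0.0, -1.0]]
ft_force: [0.6, -0.7, -1.9]
gripper_width: 0.27
grasp_force: 59.0
```

Run:
```python
from h import *
np.set_printoptions(precision=1,suppress=True)
st=get_state();print(st['time_s'],st['tcp_pos'],np.array(st['eef_rot']).round(3).tolist(),st['ft_force'])
s=snapshot('wrist');save(s,'d.png');print(s['eye'])
for l,z in {'shaft_tip':185,'shaft_seat':166}.items():
    for q in pinpoint('wrist',l)[:3]:
        r,c=q['position'];print(l,round(q['p'],2),np.array([r,c]),at_z(s,r,c,z),at_depth(s,r,c))
P=cloud(s)
near=(np.hypot(P[...,0]-593,P[...,1]-88)<40)
for lo,hi in((183.5,188),(178,188),(163.,168.5)):
    m=near&(P[...,2]>lo)&(P[...,2]<hi)
    pts=P[m][:,:2].astype(np.float32)
    if len(pts)>3: print(lo,len(pts),cv2.minAreaRect(pts),np.nanmedian(P[m],0),pts.min(0),pts.max(0))
m=(np.abs(P[...,2]-160)<3)
pts=P[m][:,:2].astype(np.float32)
if len(pts)>3: print('head',len(pts),cv2.minAreaRect(pts))
```

```text
5.85 [526.8  62.2 268.5] [[0.923, 0.385, 0.0], [0.385, -0.923, 0.001], [0.0, -0.0, -1.0]] [ 0.6 -0.7 -1.9]
[599.1  91.4 389.4]
shaft_tip 0.67 [106.6 268.1] [591.  80. 185.] [591.  80. 186.]
shaft_seat 0.73 [103.8 265.5] [591.3  81.3 166. ] [591.9  82.2 185.2]
shaft_seat 0.4 [104.9 267.8] [591.2  79.5 166. ] [591.8  80.5 184.3]
183.5 242 ((591.5863037109375, 81.05921936035156), (10.323343276977539, 10.174703598022461), 37.07097244262695) [591.5  80.9 185.2] [584.4  74.9] [597.5  86.8]
178 364 ((591.355712890625, 80.816162109375), (12.264570236206055, 11.948887825012207), 37.7249870300293) [591.6  81.1 184.8] [583.6  73.2] [599.2  88.7]
163.0 1344 ((593.2666015625, 80.73774719238281), (35.36027908325195, 37.94207763671875), 11.31071662902832) [592.8  82.1 166.2] [573.8  61.6] [610.9  99.2]
head 19648 ((547.5040283203125, 74.24198150634766), (147.00889587402344, 109.03007507324219), 8.342041969299316)
```

View pics/d.png

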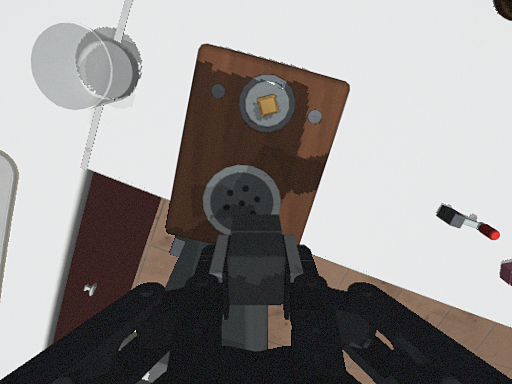

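The wrist view shows the brass square shaft at (105, 268) on its collar, funnel at (200, 243), and the hub held between the fingers at about (215–300, 258). The shaft is at (591.6, 81), which agrees with the head's centre plus 45 mm, and its angle is about 37.5°. I'll check where the hub sits in the grip from the depth image.

Run:
```python
from h import *
np.set_printoptions(precision=1,suppress=True)
st=get_state();s=snapshot('wrist');P=cloud(s)
R=np.array(st['eef_rot']);t=np.array(st['tcp_pos']);print(t)
T=(P-t)@R
for z0 in np.arange(-20,36,4):
    m=(np.abs(T[...,1])<11)&(np.abs(T[...,0])<30)&(T[...,2]>z0)&(T[...,2]<=z0+4)
    q=T[m]
    if len(q): print(z0,len(q),q.min(0),q.max(0),np.median(q,0))
m=(np.abs(T[...,0])<16)&(T[...,2]>-13)&(T[...,2]<-7)
q=T[m]; print(np.histogram(q[:,0],np.arange(-16,17,2)),np.histogram(q[:,1],np.arange(-20,21,2)))
r=near=(np.hypot(P[...,0]-592,P[...,1]-81)<12)&(P[...,2]>178)
print(cv2.minAreaRect(P[r][:,:2].astype(np.float32)))
```

```text
[526.4  58.7 268.4]
-20 21 [-10.2 -11.  -17. ] [ 10.6 -10.6 -16. ] [  2.4 -10.8 -16.2]
-16 62 [-11.7 -11.  -16. ] [  9.2 -10.5 -12. ] [ -1.6 -10.7 -14.5]
-12 2709 [-12. -11. -12.] [14.7 11.  -8. ] [  3.7  -0.  -10. ]
-8 272 [ 13. -11.  -8.] [14.8 10.9 -4. ] [14.  -0.  -5.9]
-4 227 [ 13.2 -10.8  -4. ] [15. 11. -0.] [13.9 -0.  -1.9]
0 217 [ 12.7 -10.9   0. ] [14.8 10.8  4. ] [13.9 -0.1  2.1]
4 542 [-30.  -10.9   4. ] [14.8 11.   8. ] [-23.5   0.4   6. ]
8 171 [-28.3 -10.8   8. ] [14.8 10.9 12. ] [14.  -0.1  9.7]
12 198 [ 12.2 -11.   12. ] [14.9 11.  16. ] [13.8 -0.1 14.3]
16 152 [ 13.4 -10.7  16. ] [14.7 10.9 20. ] [14.  -0.2 18. ]
20 155 [ 13.1 -10.9  20. ] [14.6 10.7 24. ] [14.   0.3 21.9]
24 142 [ 13.4 -10.9  24. ] [14.7 10.8 27.9] [14.1 -0.2 25.8]
28 126 [ 13.4 -11.   28. ] [14.7 10.7 32. ] [14.   0.8 30.1]
32 75 [ 13.5 -10.7  32. ] [14.7 10.8 34.6] [14.  -0.3 33.1]
(array([  0,   2,   9, 114, 217, 233, 220, 232, 249, 232, 288, 315, 371,
       402, 386,  77]), array([-16, -14, -12, -10,  -8,  -6,  -4,  -2,   0,   2,   4,   6,   8,
        10,  12,  14,  16])) (array([ 12,  24,  41,  38, 163, 246, 252, 263, 256, 262, 223, 261, 258,
       254, 254, 238, 113,  42,  38,  16]), array([-20, -18, -16, -14, -12, -10,  -8,  -6,  -4,  -2,   0,   2,   4,
         6,   8,  10,  12,  14,  16,  18,  20]))
((591.4025268554688, 80.90153503417969), (12.109756469726562, 11.938055992126465), 37.403175354003906)
```

The hub axis is 2 mm along tool +x from the TCP, and the foot is 34 mm below it. Moving above the shaft with a 15° turn.

play_rows(gripper=[0, 0, 0, 0, 0, 0, 0, 0, 0, 0], linear=[[1.5, 0.1, 0], [3.5, 0.3, 0], [5.2, 0.4, 0], [6.4, 0.51, 0.5], [6.67, 0.51, 1.5], [6.67, 0.51, 2.5], [6.67, 0.51, 3.5], [6.67, 0.51, 4], [6.67, 0.51, 4], [6.67, 0.51, 4]], turn=[[0, 0, -0.1], [0, 0, -0.2], [0, 0, -0.26], [0, 0, -0.26], [0, 0, -0.26], [0, 0, -0.26], [0, 0, -0.26], [0, 0, -0.26], [0, 0, -0.26], [0, 0, -0.26]])

```text
time_s: 6.88
tcp_pos: [589.7, 81.0, 228.0]
eef_rot: [[0.795, 0.606, -0.001], [0.606, -0.795, -0.0], [-0.001, -0.0, -1.0]]
ft_force: [-0.8, 0.8, -0.8]
gripper_width: 0.268
grasp_force: 58.8
```

```bash
cat > st.py <<'E'
from h import *
np.set_printoptions(precision=2,suppress=True)
L=[]
for i in range(3):
    snapshot('side');st=get_state();L.append(np.r_[st['tcp_pos'],np.degrees(np.arctan2(st['eef_rot'][1][0],st['eef_rot'][0][0])),st['ft_force'],st['wrist_torque'],st['grasp_force']])
print(st['time_s']);print(np.array(L))
t=L[-1];a=np.radians(np.mean([l[3] for l in L]));t=np.mean(L,0)
print('axis offset world',t[0]+2*np.cos(a)-591.5,t[1]+2*np.sin(a)-81,'foot',t[2]-34)
E
python3 st.py
```

```text
7.0333
[[590.23  81.18 228.52  37.33   0.49   0.94  -0.95   0.03  -0.05  -0.04
   58.85]
 [590.53  81.35 228.83  37.34  -0.68  -0.13  -1.06   0.02  -0.05  -0.03
   58.85]
 [590.64  81.42 228.95  37.35  -0.34  -0.37   0.23  -0.03  -0.01  -0.01
   58.85]]
axis offset world 0.558752908792485 1.5292887912746949 foot 194.76978524081844
```

play_rows(gripper=[0, 0, 0, 0, 0, 0, 0, 0], linear=[[-0.17, 0.09, 0], [-0.17, 0.09, 0.3], [-0.17, 0.09, 0.6], [-0.17, 0.09, 0.8], [-0.17, 0.09, 1.0], [-0.17, 0.09, 1.15], [-0.17, 0.09, 1.25], [-0.17, 0.09, 1.25]], turn=[[0, 0, 0], [0, 0, 0], [0, 0, 0], [0, 0, 0], [0, 0, 0], [0, 0, 0], [0, 0, 0], [0, 0, 0]])

```text
time_s: 7.7
tcp_pos: [589.5, 79.6, 215.5]
eef_rot: [[0.795, 0.607, -0.001], [0.607, -0.795, -0.0], [-0.0, -0.0, -1.0]]
ft_force: [0.4, 0.2, -0.8]
gripper_width: 0.274
grasp_force: 58.8
```

```bash
python3 st.py
```

```text
7.85
[[589.56  79.62 215.68  37.34   0.52  -0.19  -1.93   0.04   0.01  -0.02
   58.85]
 [589.64  79.6  215.8   37.34   1.25   0.35  -1.15   0.04   0.02  -0.01
   58.85]
 [589.71  79.64 215.9   37.35   0.69  -0.77  -2.28   0.08  -0.02  -0.02
   58.85]]
axis offset world -0.2731302913196032 -0.16388896912982887 foot 181.79149511565666
```

No force yet and the pilot is in. Lowering on in small steps.

play_rows(gripper=[0, 0, 0, 0, 0, 0, 0], linear=[[0, 0, 0.1], [0, 0, 0.2], [0, 0, 0.3], [0, 0, 0.4], [0, 0, 0.5], [0, 0, 0.6], [0, 0, 0.6]], turn=[[0, 0, 0], [0, 0, 0], [0, 0, 0], [0, 0, 0], [0, 0, 0], [0, 0, 0], [0, 0, 0]])

```text
time_s: 8.43
tcp_pos: [589.5, 79.6, 209.6]
eef_rot: [[0.795, 0.607, -0.0], [0.607, -0.795, -0.0], [-0.0, -0.0, -1.0]]
ft_force: [-0.1, -0.4, -1.5]
gripper_width: 0.27
grasp_force: 58.8
```

```bash
python3 st.py
```

```text
8.5833
[[589.51  79.59 209.65  37.35   0.08   0.11  -1.09  -0.01   0.03  -0.04
   58.85]
 [589.57  79.59 209.76  37.35  -0.26   0.82  -0.72  -0.02   0.03  -0.02
   58.85]
 [589.62  79.64 209.83  37.35   0.18  -0.26  -1.32   0.    -0.02  -0.07
   58.85]]
axis offset world -0.3419240771490877 -0.18166947978782844 foot 175.74680113331132
```

It is entering at the right angle with no resistance. Continuing to just above the collar.

play_rows(gripper=[0, 0, 0, 0, 0, 0, 0, 0, 0], linear=[[0, 0, 0.15], [0, 0, 0.3], [0, 0, 0.45], [0, 0, 0.6], [0, 0, 0.7], [0, 0, 0.8], [0, 0, 0.85], [0, 0, 0.9], [0, 0, 0.9]], turn=[[0, 0, 0], [0, 0, 0], [0, 0, 0], [0, 0, 0], [0, 0, 0], [0, 0, 0], [0, 0, 0], [0, 0, 0], [0, 0, 0]])

```text
time_s: 9.33
tcp_pos: [589.6, 79.6, 200.7]
eef_rot: [[0.795, 0.607, -0.0], [0.607, -0.795, -0.0], [-0.0, -0.0, -1.0]]
ft_force: [-0.6, -0.8, -0.6]
gripper_width: 0.272
grasp_force: 58.8
```

```bash
python3 st.py
```

```text
9.4833
[[589.61  79.63 200.81  37.35  -0.93   0.02  -1.58   0.01   0.03   0.08
   58.85]
 [589.65  79.62 200.85  37.34   0.23   0.57  -1.91   0.02   0.02   0.04
   58.85]
 [589.66  79.58 200.89  37.34   0.18   0.7   -2.06   0.03  -0.05  -0.02
   58.85]]
axis offset world -0.2707845162077547 -0.1791321543837654 foot 166.849256474334
```

play_rows(gripper=[0.4, 0.5, 0.6, 0.6, 0.6, 0.6, 0.6, 0.6, 0.6, 0.6, 0.6], linear=[[0, 0, 0], [0, 0, 0], [0, 0, 0], [0, 0, -0.5], [0, 0, -1.5], [0, 0, -3], [0, 0, -5], [0, 0, -7], [-2, 0, -7], [-3, 0, -7], [-3, 0, -7]], turn=[[0, 0, 0], [0, 0, 0], [0, 0, 0], [0, 0, 0], [0, 0, 0], [0, 0, 0], [0, 0, 0], [0, 0, 0], [0, 0, 0], [0, 0, 0], [0, 0, 0]])

```text
time_s: 10.4
tcp_pos: [564.1, 59.3, 271.5]
eef_rot: [[0.796, 0.605, -0.001], [0.605, -0.796, -0.001], [-0.002, 0.001, -1.0]]
ft_force: [0.1, -1.4, -0.5]
gripper_width: 0.596
grasp_force: 0.0
```

```bash
cat > look.py <<'E'
from h import *
import sys
np.set_printoptions(precision=1,suppress=True)
snapshot('side');s=snapshot('wrist');st=get_state();P=cloud(s);save(s,sys.argv[1])
print(st['time_s'],st['tcp_pos'],np.degrees(np.arctan2(st['eef_rot'][1][0],st['eef_rot'][0][0])))
c=np.array([591.5,81.])
r=np.hypot(P[...,0]-c[0],P[...,1]-c[1])
m=(r<25)&(np.abs(P[...,2]-210)<4);q=P[m];print('hub',len(q),np.median(q,0) if len(q) else 0,cv2.minAreaRect(q[:,:2].astype(np.float32)) if len(q) else 0)
a=s['img'].astype(int);red=(a[...,0]>110)&(a[...,1]<70)&(a[...,2]<70)
m=(r<90)&(r>40)&(np.abs(P[...,2]-230)<5)&red
q=P[m]
if len(q): 
    k=np.array(cv2.minAreaRect(q[:,:2].astype(np.float32))[0]);print('knob',len(q),k,q[:,2].max(),np.hypot(*(k-c)),np.degrees(np.arctan2(*(k-c)[::-1]))%360)
for l in('tray_top',):
    for cam in('wrist','side'):
        ss=s if cam=='wrist' else snapshot('side')
        for q in pinpoint(cam,l)[:1]: print(l,cam,q['p'],q['position'],at_depth(ss,*q['position']))
E
python3 look.py e.png
```

```text
10.5 [565.7  61.2 270.9] 37.297346224819194
hub 1597 [592.   81.1 210. ] ((591.5486450195312, 80.68440246582031), (24.107877731323242, 23.91895294189453), 36.535213470458984)
tray_top side 0.64 [246.2, 283.5] [521.8  97.9  50.1]
```

View pics/e.png

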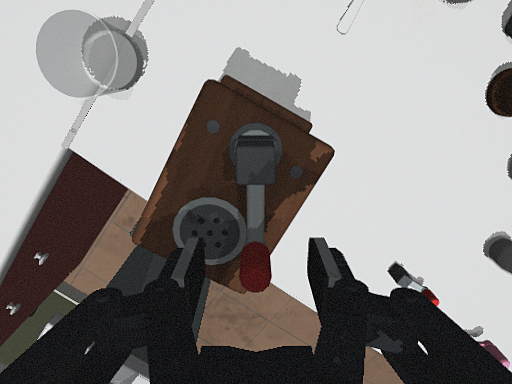

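The crank is fully home: hub top is at 210 mm (166 + 44), axis (591.5, 80.9). In the image the hub is at (165, 256) and the red knob at (265, 256), centred between the fingers. Going to the knob now.

play_rows(gripper=[0.6, 0.6, 0.6, 0.6, 0.6, 0.6, 0.6, 0.6, 0.6], linear=[[-1.5, 0, 0], [-3.2, -0.04, 0], [-3.25, -0.04, 0.5], [-3.25, -0.04, 1.5], [-3.25, -0.04, 2.5], [-3.25, -0.04, 3.5], [-3.25, -0.04, 4.5], [-3.25, -0.04, 5], [-3.25, -0.04, 5]], turn=[[0, 0, 0], [0, 0, 0], [0, 0, 0], [0, 0, 0], [0, 0, 0], [0, 0, 0], [0, 0, 0], [0, 0, 0], [0, 0, 0]])

```text
time_s: 11.4
tcp_pos: [538.9, 42.2, 218.9]
eef_rot: [[0.795, 0.607, -0.003], [0.607, -0.795, -0.0], [-0.003, -0.002, -1.0]]
ft_force: [0.4, -0.3, -0.9]
gripper_width: 0.603
grasp_force: 0.0
```

```bash
python3 st.py
```

```text
11.55
[[539.38  42.19 219.8   37.36   0.48  -0.37  -0.5   -0.03  -0.06  -0.02
    0.  ]
 [539.78  42.16 220.47  37.35   0.48   0.18   0.47  -0.02  -0.02  -0.01
    0.  ]
 [540.05  42.17 220.93  37.35   0.26  -0.22  -0.47   0.08   0.02   0.02
    0.  ]]
axis offset world -50.17140248352871 -37.615062681192434 foot 186.39899440431938
```

play_rows(gripper=[0.5, 0.4, 0.3, 0.2, 0.1, 0, 0, 0, 0], linear=[[0, 0, 0], [0, 0, 0], [0, 0, 0], [0, 0, 0], [0, 0, 0], [0, 0, 0], [0, 0, 0], [0, 0, 0], [0, 0, 0]], turn=[[0, 0, 0], [0, 0, 0], [0, 0, 0], [0, 0, 0], [0, 0, 0], [0, 0, 0], [0, 0, 0], [0, 0, 0], [0, 0, 0]])

```text
time_s: 12.3
tcp_pos: [539.7, 41.9, 221.0]
eef_rot: [[0.795, 0.607, 0.0], [0.607, -0.795, -0.0], [0.0, 0.0, -1.0]]
ft_force: [-0.9, -0.3, 3.0]
gripper_width: 0.213
grasp_force: 58.7
```

```bash
cat > tray.py <<'E'
from h import *
np.set_printoptions(precision=1,suppress=True)
a=np.radians(8.34);c=np.array([591.5,81.]);B=np.array([[np.cos(a),np.sin(a)],[-np.sin(a),np.cos(a)]])
for cam in('side','scene'):
    s=snapshot(cam);P=cloud(s);q=P.reshape(-1,3);l=(q[:,:2]-c)@B.T
    m=(l[:,0]>-125)&(l[:,0]<-30)&(np.abs(l[:,1])<50)&(q[:,2]>15)&(q[:,2]<130)
    h,_=np.histogram(q[m,2],np.arange(14,131,2));print(cam,dict((14+2*i,int(v)) for i,v in enumerate(h) if v>3))
st=get_state();print(st['time_s'],st['tcp_pos'],np.array(st['ft_force']),st['grasp_force'],st['gripper_width'],np.array(st['qpos']))
cv2.imwrite('pics/f.png',cv2.resize(snapshot('side')['img'][180:290,220:330,::-1],None,fx=5,fy=5))
E
python3 tray.py
```

```text
side {14: 20, 16: 6, 18: 5, 20: 17, 22: 123, 24: 315, 26: 128, 30: 4, 32: 8, 34: 15, 36: 17, 38: 15, 40: 26, 42: 21, 44: 15, 46: 22, 48: 25, 50: 24, 52: 27, 54: 27, 56: 17, 58: 32, 60: 25, 62: 30, 64: 33, 66: 34, 68: 30, 70: 28, 72: 34, 74: 51, 76: 11}
scene {14: 12, 16: 5, 18: 11, 20: 53, 22: 132, 24: 136, 26: 56, 28: 11, 30: 11, 32: 6, 34: 10, 36: 10, 38: 9, 40: 9, 42: 11, 44: 5, 46: 13, 48: 8, 50: 9, 52: 9, 54: 8, 56: 8, 58: 6, 60: 8, 62: 7, 64: 9, 66: 6, 68: 6, 70: 11, 72: 17, 74: 13}
12.4 [539.7  41.8 221. ] [-1.   0.1  3.5] 58.7562255654484 0.21026850137779737 [-0.1  0.5 -0.1  1.9  0.1  0.8 -1.1]
```

View pics/f.png

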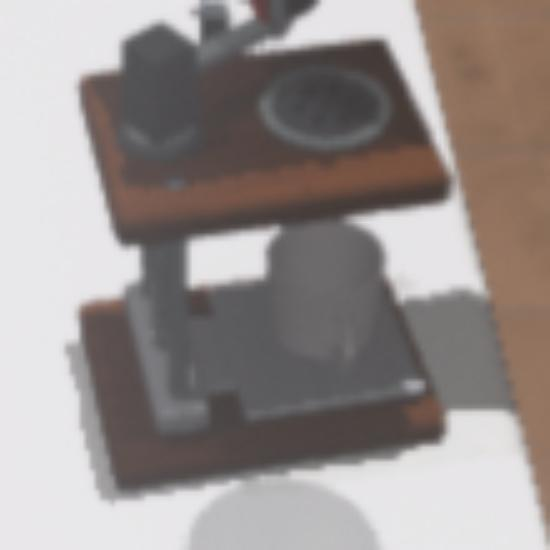

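The crop shows the hub seated on its collar at (90, 165), the knob gripped, and the tray low with the cup on it. Tray height is about 24.5 mm, so the stop is roughly 2.8 turns away. Winding the first quarter.

play_rows(gripper=[0, 0, 0, 0, 0, 0, 0, 0, 0, 0, 0, 0], linear=[[0.06, -0.85, 0], [0.22, -1.68, 0], [0.49, -2.49, 0], [0.87, -3.25, 0], [1.34, -3.96, 0], [1.9, -4.6, 0], [2.54, -5.16, 0], [3.25, -5.63, 0], [4.01, -6.01, 0], [4.82, -6.28, 0], [5.65, -6.44, 0], [6.5, -6.5, 0]], turn=[[0, 0, 0], [0, 0, 0], [0, 0, 0], [0, 0, 0], [0, 0, 0], [0, 0, 0], [0, 0, 0], [0, 0, 0], [0, 0, 0], [0, 0, 0], [0, 0, 0], [0, 0, 0]])

```text
time_s: 13.45
tcp_pos: [552.1, 133.4, 220.8]
eef_rot: [[0.795, 0.607, -0.001], [0.607, -0.795, -0.001], [-0.001, -0.0, -1.0]]
ft_force: [1.5, -4.8, 3.9]
gripper_width: 0.21
grasp_force: 59.1
```

```bash
cat > ck.py <<'E'
from h import *
np.set_printoptions(precision=2,suppress=True)
snapshot('side');snapshot('side');st=get_state();t=np.array(st['tcp_pos']);d=t[:2]-[591.5,81]
print(st['time_s'],t,'r',np.hypot(*d),'phi',np.degrees(np.arctan2(d[1],d[0]))%360,'F',np.array(st['ft_force']),'T',np.array(st['wrist_torque']),st['gripper_width'],'yaw',np.degrees(np.arctan2(st['eef_rot'][1][0],st['eef_rot'][0][0])))
f=np.array(st['ft_force'])[:2];u=d/np.hypot(*d);print('F radial',f@u,'F tangential cw',f@[u[1],-u[0]])
s=snapshot('side');P=cloud(s);r=np.hypot(P[...,0]-591.5,P[...,1]-81);m=(r<25)&(P[...,2]>203)&(P[...,2]<218);print('hubtop',m.sum(),np.median(P[m],0))
E
python3 ck.py
```

```text
13.55 [553.   134.12 220.75] r 65.60117642956052 phi 125.9322129557011 F [ 0.11 -2.22  4.48] T [-0.67 -0.58  0.05] 0.2130157558046413 yaw 37.386902472455795
F radial -1.8579019305062943 F tangential cw -1.2161080473119312
hubtop 100 [593.8   87.16 208.53]
```

play_rows(gripper=[0, 0, 0, 0, 0, 0, 0, 0, 0, 0, 0, 0], linear=[[0.85, 0.06, 0], [1.68, 0.22, 0], [2.49, 0.49, 0], [3.25, 0.87, 0], [3.96, 1.34, 0], [4.6, 1.9, 0], [5.16, 2.54, 0], [5.63, 3.25, 0], [6.01, 4.01, 0], [6.28, 4.82, 0], [6.44, 5.65, 0], [6.5, 6.5, 0]], turn=[[0, 0, 0], [0, 0, 0], [0, 0, 0], [0, 0, 0], [0, 0, 0], [0, 0, 0], [0, 0, 0], [0, 0, 0], [0, 0, 0], [0, 0, 0], [0, 0, 0], [0, 0, 0]])

```text
time_s: 14.6
tcp_pos: [644.1, 121.1, 220.9]
eef_rot: [[0.795, 0.607, 0.001], [0.607, -0.795, 0.001], [0.002, -0.0, -1.0]]
ft_force: [-0.4, 2.4, 3.5]
gripper_width: 0.211
grasp_force: 59.0
```

```bash
python3 ck.py
```

```text
14.7 [645.23 119.27 221.17] r 65.963860682989 phi 35.46220042203594 F [2.6  1.1  3.45] T [ 0.18 -0.38  0.05] 0.21076829805037633 yaw 37.2052103600939
F radial 2.7567882935948145 F tangential cw 0.6162116373211703
hubtop 102 [593.65  87.28 208.06]
```

play_rows(gripper=[0, 0, 0, 0, 0, 0, 0, 0, 0, 0, 0, 0], linear=[[-0.06, 0.85, 0], [-0.22, 1.68, 0], [-0.49, 2.49, 0], [-0.87, 3.25, 0], [-1.34, 3.96, 0], [-1.9, 4.6, 0], [-2.54, 5.16, 0], [-3.25, 5.63, 0], [-4.01, 6.01, 0], [-4.82, 6.28, 0], [-5.65, 6.44, 0], [-6.5, 6.5, 0]], turn=[[0, 0, 0], [0, 0, 0], [0, 0, 0], [0, 0, 0], [0, 0, 0], [0, 0, 0], [0, 0, 0], [0, 0, 0], [0, 0, 0], [0, 0, 0], [0, 0, 0], [0, 0, 0]])

```text
time_s: 15.75
tcp_pos: [629.9, 28.2, 220.8]
eef_rot: [[0.796, 0.606, -0.001], [0.606, -0.796, -0.0], [-0.001, -0.0, -1.0]]
ft_force: [1.7, 1.6, 4.3]
gripper_width: 0.209
grasp_force: 59.3
```

```bash
python3 ck.py
```

```text
15.85 [628.74  27.43 220.78] r 65.24455634511376 phi 304.8062028198976 F [-0.35 -0.22  5.69] T [0.16 0.18 0.02] 0.21155541340353867 yaw 37.21833367798825
F radial -0.021450953968443983 F tangential cw 0.4099181317468138
hubtop 100 [594.02  86.06 208.56]
```

Small forces and the hub stays down. Winding on: D, A, B, C.

play_rows(gripper=[0, 0, 0, 0, 0, 0, 0, 0, 0, 0, 0, 0], linear=[[-0.85, -0.06, 0], [-1.68, -0.22, 0], [-2.49, -0.49, 0], [-3.25, -0.87, 0], [-3.96, -1.34, 0], [-4.6, -1.9, 0], [-5.16, -2.54, 0], [-5.63, -3.25, 0], [-6.01, -4.01, 0], [-6.28, -4.82, 0], [-6.44, -5.65, 0], [-6.5, -6.5, 0]], turn=[[0, 0, 0], [0, 0, 0], [0, 0, 0], [0, 0, 0], [0, 0, 0], [0, 0, 0], [0, 0, 0], [0, 0, 0], [0, 0, 0], [0, 0, 0], [0, 0, 0], [0, 0, 0]])

```text
time_s: 16.9
tcp_pos: [539.5, 42.4, 220.8]
eef_rot: [[0.795, 0.607, 0.001], [0.607, -0.795, -0.0], [0.001, 0.001, -1.0]]
ft_force: [4.5, 2.4, 0.2]
gripper_width: 0.216
grasp_force: 58.7
```

```bash
python3 ck.py; python3 tray.py
```

```text
17.0 [538.75  43.59 220.86] r 64.6708799370993 phi 215.3413306605481 F [1.7  1.34 0.92] T [ 0.46 -0.67 -0.01] 0.21180122808893329 yaw 37.48085017424368
F radial -2.16207797912843 F tangential cw 0.10529266266224831
hubtop 99 [593.68  87.12 208.46]
side {14: 53, 16: 26, 34: 4, 36: 19, 38: 175, 40: 324, 42: 68, 46: 5, 48: 11, 50: 13, 52: 18, 54: 20, 56: 20, 58: 20, 60: 20, 62: 24, 64: 25, 66: 30, 68: 23, 70: 30, 72: 18, 74: 29, 76: 20, 78: 21, 80: 29, 82: 25, 84: 23, 86: 15, 88: 28, 90: 24}
scene {14: 15, 16: 11, 32: 4, 34: 4, 36: 79, 38: 171, 40: 109, 42: 25, 44: 6, 46: 7, 48: 5, 50: 9, 52: 9, 54: 6, 56: 7, 58: 8, 60: 4, 62: 5, 64: 10, 66: 7, 68: 5, 70: 9, 74: 10, 76: 8, 78: 6, 80: 5, 82: 5, 84: 7, 86: 11, 88: 19, 90: 4}
17.15 [539.6  42.2 220.8] [1.9 2.2 1.5] 58.87930395081639 0.21878054446623915 [-0.1  0.5 -0.1  1.9  0.1  0.8 -1.1]
```

play_rows(gripper=[0, 0, 0, 0, 0, 0, 0, 0, 0, 0, 0, 0], linear=[[0.06, -0.85, 0], [0.22, -1.68, 0], [0.49, -2.49, 0], [0.87, -3.25, 0], [1.34, -3.96, 0], [1.9, -4.6, 0], [2.54, -5.16, 0], [3.25, -5.63, 0], [4.01, -6.01, 0], [4.82, -6.28, 0], [5.65, -6.44, 0], [6.5, -6.5, 0]], turn=[[0, 0, 0], [0, 0, 0], [0, 0, 0], [0, 0, 0], [0, 0, 0], [0, 0, 0], [0, 0, 0], [0, 0, 0], [0, 0, 0], [0, 0, 0], [0, 0, 0], [0, 0, 0]])

```text
time_s: 18.2
tcp_pos: [551.5, 133.1, 220.8]
eef_rot: [[0.795, 0.607, -0.002], [0.607, -0.795, -0.001], [-0.002, -0.0, -1.0]]
ft_force: [0.7, -4.5, 4.5]
gripper_width: 0.213
grasp_force: 59.4
```

play_rows(gripper=[0, 0, 0, 0, 0, 0, 0, 0, 0, 0, 0, 0], linear=[[0.85, 0.06, 0], [1.68, 0.22, 0], [2.49, 0.49, 0], [3.25, 0.87, 0], [3.96, 1.34, 0], [4.6, 1.9, 0], [5.16, 2.54, 0], [5.63, 3.25, 0], [6.01, 4.01, 0], [6.28, 4.82, 0], [6.44, 5.65, 0], [6.5, 6.5, 0]], turn=[[0, 0, 0], [0, 0, 0], [0, 0, 0], [0, 0, 0], [0, 0, 0], [0, 0, 0], [0, 0, 0], [0, 0, 0], [0, 0, 0], [0, 0, 0], [0, 0, 0], [0, 0, 0]])

```text
time_s: 19.2
tcp_pos: [642.6, 123.5, 220.6]
eef_rot: [[0.794, 0.608, -0.002], [0.608, -0.794, 0.004], [0.0, -0.004, -1.0]]
ft_force: [-1.2, 1.7, 4.1]
gripper_width: 0.214
grasp_force: 59.3
```

```bash
python3 ck.py
```

```text
19.3 [643.79 121.77 220.68] r 66.30648179458952 phi 37.937933928333344 F [0.45 0.7  4.35] T [-0.11  0.06  0.04] 0.21395285091116717 yaw 37.289412752498116
F radial 0.7785427888363012 F tangential cw -0.27443295445944726
hubtop 96 [593.87  87.25 208.27]
```

play_rows(gripper=[0, 0, 0, 0, 0, 0, 0, 0, 0, 0, 0, 0], linear=[[-0.06, 0.85, 0], [-0.22, 1.68, 0], [-0.49, 2.49, 0], [-0.87, 3.25, 0], [-1.34, 3.96, 0], [-1.9, 4.6, 0], [-2.54, 5.16, 0], [-3.25, 5.63, 0], [-4.01, 6.01, 0], [-4.82, 6.28, 0], [-5.65, 6.44, 0], [-6.5, 6.5, 0]], turn=[[0, 0, 0], [0, 0, 0], [0, 0, 0], [0, 0, 0], [0, 0, 0], [0, 0, 0], [0, 0, 0], [0, 0, 0], [0, 0, 0], [0, 0, 0], [0, 0, 0], [0, 0, 0]])

```text
time_s: 20.35
tcp_pos: [630.2, 28.6, 221.0]
eef_rot: [[0.795, 0.606, 0.0], [0.606, -0.795, -0.001], [-0.0, 0.001, -1.0]]
ft_force: [2.7, 0.6, 4.6]
gripper_width: 0.208
grasp_force: 59.4
```

play_rows(gripper=[0, 0, 0, 0, 0, 0, 0, 0, 0, 0, 0, 0], linear=[[-0.85, -0.06, 0], [-1.68, -0.22, 0], [-2.49, -0.49, 0], [-3.25, -0.87, 0], [-3.96, -1.34, 0], [-4.6, -1.9, 0], [-5.16, -2.54, 0], [-5.63, -3.25, 0], [-6.01, -4.01, 0], [-6.28, -4.82, 0], [-6.44, -5.65, 0], [-6.5, -6.5, 0]], turn=[[0, 0, 0], [0, 0, 0], [0, 0, 0], [0, 0, 0], [0, 0, 0], [0, 0, 0], [0, 0, 0], [0, 0, 0], [0, 0, 0], [0, 0, 0], [0, 0, 0], [0, 0, 0]])

```text
time_s: 21.35
tcp_pos: [539.3, 42.7, 220.8]
eef_rot: [[0.795, 0.607, 0.001], [0.607, -0.795, 0.0], [0.001, 0.0, -1.0]]
ft_force: [3.3, 1.5, 1.2]
gripper_width: 0.209
grasp_force: 58.9
```

```bash
python3 ck.py; python3 tray.py
```

```text
21.45 [538.58  43.82 220.79] r 64.67330240428875 phi 215.0910129876153 F [1.19 1.46 1.37] T [ 0.33 -0.5   0.05] 0.20651971834309626 yaw 37.48894183023982
F radial -1.811271203707852 F tangential cw 0.5154140402977623
hubtop 99 [593.78  86.69 208.44]
side {14: 86, 16: 48, 50: 4, 52: 23, 54: 156, 56: 332, 58: 79, 60: 4, 64: 13, 66: 14, 68: 11, 70: 20, 72: 25, 74: 21, 76: 19, 78: 16, 80: 18, 82: 11, 84: 15, 86: 14, 88: 18, 90: 16, 92: 17, 94: 11, 96: 16, 98: 19, 100: 22, 102: 17, 104: 16, 106: 19}
scene {14: 30, 16: 18, 48: 4, 50: 13, 52: 64, 54: 168, 56: 121, 58: 20, 62: 4, 64: 5, 66: 7, 70: 10, 72: 5, 76: 7, 78: 7, 80: 5, 82: 6, 84: 4, 86: 4, 88: 7, 90: 6, 92: 9, 94: 5, 96: 4, 98: 6, 100: 6, 104: 9}
21.6 [539.6  42.3 220.7] [1.9 0.6 3.1] 59.05394984409213 0.21291861743465876 [-0.1  0.5 -0.1  1.9  0.1  0.8 -1.1]
```

play_rows(gripper=[0, 0, 0, 0, 0, 0, 0, 0, 0, 0, 0, 0], linear=[[0.06, -0.85, 0], [0.22, -1.68, 0], [0.49, -2.49, 0], [0.87, -3.25, 0], [1.34, -3.96, 0], [1.9, -4.6, 0], [2.54, -5.16, 0], [3.25, -5.63, 0], [4.01, -6.01, 0], [4.82, -6.28, 0], [5.65, -6.44, 0], [6.5, -6.5, 0]], turn=[[0, 0, 0], [0, 0, 0], [0, 0, 0], [0, 0, 0], [0, 0, 0], [0, 0, 0], [0, 0, 0], [0, 0, 0], [0, 0, 0], [0, 0, 0], [0, 0, 0], [0, 0, 0]])

```text
time_s: 22.65
tcp_pos: [551.6, 133.2, 220.7]
eef_rot: [[0.795, 0.607, -0.002], [0.607, -0.795, -0.001], [-0.002, -0.0, -1.0]]
ft_force: [1.7, -4.2, 3.8]
gripper_width: 0.214
grasp_force: 59.5
```

```bash
python3 ck.py; python3 tray.py
```

```text
22.75 [552.68 133.96 220.7 ] r 65.66066908522917 phi 126.24502369058737 F [ 1.81 -3.3   4.64] T [-0.85 -0.64  0.02] 0.21125128911850566 yaw 37.39069376222424
F radial -3.7255871842432193 F tangential cw -0.4925238018600235
hubtop 98 [593.75  86.74 208.4 ]
side {14: 105, 16: 41, 54: 6, 56: 20, 58: 158, 60: 342, 62: 60, 66: 4, 68: 11, 70: 15, 72: 10, 74: 16, 76: 16, 78: 22, 80: 15, 82: 12, 84: 10, 86: 18, 88: 13, 90: 13, 92: 16, 94: 16, 96: 13, 98: 15, 100: 20, 102: 18, 104: 19, 106: 12, 108: 14, 110: 21}
scene {14: 25, 16: 13, 54: 13, 56: 76, 58: 184, 60: 95, 62: 14, 64: 8, 68: 4, 70: 6, 72: 5, 74: 5, 76: 6, 78: 6, 80: 5, 82: 8, 84: 4, 86: 4, 88: 6, 90: 12, 92: 7, 94: 4, 98: 8, 102: 6, 106: 4}
22.9 [551.8 133.2 220.8] [ 2.  -2.6  3.5] 59.43345784326084 0.21592668836116366 [-0.2  0.5 -0.1  1.8  0.1  0.8 -1.3]
```

Tray is at about 60 mm; roughly 10 mm (225°) remain. Another 135°, then slow.

play_rows(gripper=[0, 0, 0, 0, 0, 0, 0, 0, 0, 0, 0, 0], linear=[[0.85, 0.06, 0], [1.68, 0.22, 0], [2.49, 0.49, 0], [3.25, 0.87, 0], [3.96, 1.34, 0], [4.6, 1.9, 0], [5.16, 2.54, 0], [5.63, 3.25, 0], [6.01, 4.01, 0], [6.28, 4.82, 0], [6.44, 5.65, 0], [6.5, 6.5, 0]], turn=[[0, 0, 0], [0, 0, 0], [0, 0, 0], [0, 0, 0], [0, 0, 0], [0, 0, 0], [0, 0, 0], [0, 0, 0], [0, 0, 0], [0, 0, 0], [0, 0, 0], [0, 0, 0]])

```text
time_s: 23.95
tcp_pos: [644.1, 121.2, 220.9]
eef_rot: [[0.795, 0.607, 0.001], [0.607, -0.795, 0.002], [0.002, -0.001, -1.0]]
ft_force: [-0.1, 3.5, 3.3]
gripper_width: 0.215
grasp_force: 59.2
```

play_rows(gripper=[0, 0, 0, 0, 0, 0, 0, 0], linear=[[-0.06, 0.85, 0], [-0.22, 1.68, 0], [-0.49, 2.49, 0], [-0.87, 3.25, 0], [-1.34, 3.96, 0], [-1.9, 4.6, 0], [-1.9, 4.6, 0], [-1.9, 4.6, 0]], turn=[[0, 0, 0], [0, 0, 0], [0, 0, 0], [0, 0, 0], [0, 0, 0], [0, 0, 0], [0, 0, 0], [0, 0, 0]])

```text
time_s: 24.62
tcp_pos: [656.2, 70.8, 221.1]
eef_rot: [[0.796, 0.605, 0.001], [0.605, -0.796, -0.002], [-0.0, 0.002, -1.0]]
ft_force: [3.1, -0.1, 3.6]
gripper_width: 0.216
grasp_force: 59.3
```

```bash
python3 ck.py
cat > tr2.py <<'E'
from h import *
a=np.radians(8.34);c=np.array([591.5,81.]);B=np.array([[np.cos(a),np.sin(a)],[-np.sin(a),np.cos(a)]])
import sys
z0=float(sys.argv[1])
for cam in('side','scene'):
    P=cloud(snapshot(cam)).reshape(-1,3);l=(P[:,:2]-c)@B.T
    for nm,lo,hi,x0,x1 in(('tray',z0-4,z0+4,-125,-30),('head',156,162.5,-110,20)):
        m=(l[:,0]>x0)&(l[:,0]<x1)&(np.abs(l[:,1])<50)&(P[:,2]>lo)&(P[:,2]<hi);print(cam,nm,m.sum(),np.median(P[m,2]).round(2))
E
python3 tr2.py 66
```

```text
24.7167 [656.34  72.14 221.17] r 65.44269258121582 phi 352.22088576846636 F [ 3.22 -0.63  3.98] T [-0.16 -0.6  -0.02] 0.21375526625804317 yaw 37.32767736146533
F radial 3.279508614395792 F tangential cw 0.18433171282096358
hubtop 96 [593.66  88.34 208.45]
side tray 561 66.72
side head 1051 159.71
scene tray 366 65.56
scene head 794 159.54
```

play_rows(gripper=[0, 0, 0, 0, 0, 0, 0, 0, 0, 0, 0, 0], linear=[[-0.31, 0.29, 0], [-0.64, 0.56, 0], [-0.99, 0.8, 0], [-1.35, 1.03, 0], [-1.73, 1.23, 0], [-2.11, 1.41, 0], [-2.51, 1.55, 0], [-2.92, 1.68, 0], [-3.33, 1.78, 0], [-3.75, 1.84, 0], [-4.17, 1.89, 0], [-4.6, 1.9, 0]], turn=[[0, 0, 0], [0, 0, 0], [0, 0, 0], [0, 0, 0], [0, 0, 0], [0, 0, 0], [0, 0, 0], [0, 0, 0], [0, 0, 0], [0, 0, 0], [0, 0, 0], [0, 0, 0]])

```text
time_s: 25.87
tcp_pos: [630.2, 28.7, 220.9]
eef_rot: [[0.796, 0.606, -0.001], [0.606, -0.796, -0.001], [-0.001, 0.0, -1.0]]
ft_force: [2.0, -0.9, 5.8]
gripper_width: 0.212
grasp_force: 59.6
```

```bash
python3 ck.py; python3 tr2.py 68
```

```text
25.9667 [629.5   28.19 220.89] r 65.06413166358016 phi 305.7360532295054 F [ 0.45 -1.62  6.88] T [-0.16 -0.27  0.03] 0.21232956292897678 yaw 37.26302810654112
F radial 1.574816597482623 F tangential cw 0.5804817295802579
hubtop 99 [593.82  86.54 208.54]
side tray 560 68.64
side head 1059 159.71
scene tray 368 67.79
scene head 783 159.53
```

play_rows(gripper=[0, 0, 0, 0, 0, 0], linear=[[-0.28, -0.01, 0], [-0.57, -0.02, 0], [-0.85, -0.06, 0], [-1.13, -0.1, 0], [-1.13, -0.1, 0], [-1.13, -0.1, 0]], turn=[[0, 0, 0], [0, 0, 0], [0, 0, 0], [0, 0, 0], [0, 0, 0], [0, 0, 0]])

```text
time_s: 26.62
tcp_pos: [620.0, 22.6, 220.8]
eef_rot: [[0.796, 0.606, -0.002], [0.606, -0.796, -0.001], [-0.002, -0.001, -1.0]]
ft_force: [1.3, -1.5, 6.9]
gripper_width: 0.214
grasp_force: 59.7
```

```bash
python3 ck.py; python3 tr2.py 69
```

```text
26.7167 [619.96  22.52 220.78] r 65.04072208628122 phi 295.9503841066592 F [ 1.48 -1.46  6.77] T [-0.08 -0.18 -0.02] 0.21710748173871616 yaw 37.29057483823018
F radial 1.9598942876970762 F tangential cw -0.6876229424275875
hubtop 101 [594.08  86.64 208.34]
side tray 552 69.09
side head 1086 159.73
scene tray 361 67.93
scene head 773 159.43
```

play_rows(gripper=[0, 0, 0, 0, 0], linear=[[-0.22, -0.04, 0], [-0.44, -0.09, 0], [-0.55, -0.12, 0], [-0.55, -0.12, 0], [-0.55, -0.12, 0]], turn=[[0, 0, 0], [0, 0, 0], [0, 0, 0], [0, 0, 0], [0, 0, 0]])

```text
time_s: 27.28
tcp_pos: [614.9, 20.4, 220.8]
eef_rot: [[0.795, 0.606, -0.002], [0.606, -0.795, -0.001], [-0.002, -0.001, -1.0]]
ft_force: [2.1, -1.4, 6.1]
gripper_width: 0.212
grasp_force: 59.6
```

```bash
python3 ck.py; python3 tr2.py 69
```

```text
27.3833 [614.94  20.41 220.77] r 64.96422265001691 phi 291.14802252337574 F [ 2.11 -1.05  6.15] T [ 0.02 -0.23 -0.  ] 0.21554274456327452 yaw 37.301488483097934
F radial 1.7419743714298292 F tangential cw -1.58578522252594
hubtop 99 [593.67  87.29 208.29]
side tray 551 69.23
side head 1086 159.7
scene tray 353 68.05
scene head 785 159.57
```

play_rows(gripper=[0, 0, 0, 0, 0], linear=[[-0.22, -0.06, 0], [-0.43, -0.13, 0], [-0.54, -0.17, 0], [-0.54, -0.17, 0], [-0.54, -0.17, 0]], turn=[[0, 0, 0], [0, 0, 0], [0, 0, 0], [0, 0, 0], [0, 0, 0]])

```text
time_s: 27.95
tcp_pos: [609.5, 18.6, 220.7]
eef_rot: [[0.795, 0.606, -0.002], [0.606, -0.795, -0.001], [-0.002, -0.001, -1.0]]
ft_force: [1.0, -1.1, 6.4]
gripper_width: 0.21
grasp_force: 59.6
```

```bash
python3 ck.py; python3 tr2.py 69
```

```text
28.05 [609.5   18.61 220.73] r 64.93106307606291 phi 286.0944018568155 F [ 0.67 -1.32  5.99] T [ 0.03 -0.27 -0.04] 0.2090694677180914 yaw 37.30423378432319
F radial 1.457456378266807 F tangential cw -0.27802928973699764
hubtop 98 [593.77  88.07 208.42]
side tray 556 69.51
side head 1083 159.8
scene tray 363 68.5
scene head 774 159.7
```

play_rows(gripper=[0, 0, 0, 0, 0], linear=[[-0.21, -0.08, 0], [-0.42, -0.17, 0], [-0.53, -0.22, 0], [-0.53, -0.22, 0], [-0.53, -0.22, 0]], turn=[[0, 0, 0], [0, 0, 0], [0, 0, 0], [0, 0, 0], [0, 0, 0]])

```text
time_s: 28.62
tcp_pos: [603.8, 17.3, 220.7]
eef_rot: [[0.795, 0.606, -0.003], [0.606, -0.795, -0.0], [-0.002, -0.001, -1.0]]
ft_force: [1.2, -0.3, 6.1]
gripper_width: 0.21
grasp_force: 59.7
```

```bash
python3 ck.py; python3 tr2.py 69
```

```text
28.7167 [603.87  17.29 220.68] r 64.89505487202617 phi 280.9885685352402 F [ 2.03 -1.43  6.42] T [ 0.06 -0.2  -0.05] 0.20972880674686667 yaw 37.312792085684755
F radial 1.7867979271732668 F tangential cw -1.7193281825928945
hubtop 94 [593.88  86.23 208.52]
side tray 553 69.69
side head 1081 159.64
scene tray 366 68.66
scene head 747 159.58
```

play_rows(gripper=[0, 0, 0, 0, 0], linear=[[-0.1, -0.05, 0], [-0.2, -0.1, 0], [-0.3, -0.15, 0], [-0.3, -0.15, 0], [-0.3, -0.15, 0]], turn=[[0, 0, 0], [0, 0, 0], [0, 0, 0], [0, 0, 0], [0, 0, 0]])

```text
time_s: 29.28
tcp_pos: [600.6, 16.7, 220.7]
eef_rot: [[0.795, 0.606, -0.003], [0.606, -0.795, -0.0], [-0.002, -0.001, -1.0]]
ft_force: [0.7, -0.9, 7.5]
gripper_width: 0.214
grasp_force: 59.6
```

```bash
python3 ck.py; python3 tr2.py 69
```

```text
29.3833 [600.64  16.75 220.71] r 64.89307449417615 phi 278.1012638788849 F [ 1.65 -1.06  6.6 ] T [ 0.05 -0.29 -0.05] 0.21258877190067088 yaw 37.315873233128976
F radial 1.2773246696457774 F tangential cw -1.4823089360045252
hubtop 98 [593.76  87.57 208.52]
side tray 554 69.83
side head 1086 159.79
scene tray 367 68.66
scene head 746 159.53
```

play_rows(gripper=[0, 0, 0, 0, 0], linear=[[-0.1, -0.05, 0], [-0.2, -0.11, 0], [-0.3, -0.17, 0], [-0.3, -0.17, 0], [-0.3, -0.17, 0]], turn=[[0, 0, 0], [0, 0, 0], [0, 0, 0], [0, 0, 0], [0, 0, 0]])

```text
time_s: 29.95
tcp_pos: [597.2, 16.4, 220.7]
eef_rot: [[0.795, 0.606, -0.003], [0.606, -0.795, -0.0], [-0.002, -0.001, -1.0]]
ft_force: [1.7, -1.4, 6.7]
gripper_width: 0.213
grasp_force: 59.6
```

```bash
python3 ck.py; python3 tr2.py 69
```

```text
30.05 [597.15  16.34 220.66] r 64.90636618543029 phi 274.99563608571657 F [ 0.18 -0.97  5.23] T [ 0.11 -0.23  0.04] 0.21044612460501433 yaw 37.315384488063856
F radial 0.9791794230062218 F tangential cw -0.09147365035622006
hubtop 92 [593.73  87.78 208.45]
side tray 561 69.99
side head 1091 159.71
scene tray 363 68.68
scene head 727 159.66
```

play_rows(gripper=[0, 0, 0, 0, 0], linear=[[-0.1, -0.06, 0], [-0.2, -0.12, 0], [-0.29, -0.18, 0], [-0.29, -0.18, 0], [-0.29, -0.18, 0]], turn=[[0, 0, 0], [0, 0, 0], [0, 0, 0], [0, 0, 0], [0, 0, 0]])

```text
time_s: 30.62
tcp_pos: [593.7, 16.2, 220.6]
eef_rot: [[0.795, 0.606, -0.003], [0.606, -0.795, -0.0], [-0.002, -0.002, -1.0]]
ft_force: [1.2, 0.1, 5.9]
gripper_width: 0.212
grasp_force: 59.6
```

```bash
python3 ck.py; python3 tr2.py 69
```

```text
30.7167 [593.7   16.19 220.61] r 64.84950575369385 phi 271.9438040679553 F [ 1.89 -0.86  6.66] T [ 0.15 -0.27  0.  ] 0.21450951634162257 yaw 37.32341877881913
F radial 0.9241175775579865 F tangential cw -1.8631699269892747
hubtop 93 [593.86  87.73 208.62]
side tray 563 70.13
side head 1079 159.73
scene tray 370 68.76
scene head 731 159.57
```

play_rows(gripper=[0, 0, 0, 0, 0], linear=[[-0.1, -0.06, 0], [-0.19, -0.13, 0], [-0.28, -0.2, 0], [-0.28, -0.2, 0], [-0.28, -0.2, 0]], turn=[[0, 0, 0], [0, 0, 0], [0, 0, 0], [0, 0, 0], [0, 0, 0]])

```text
time_s: 31.28
tcp_pos: [590.2, 16.1, 220.6]
eef_rot: [[0.795, 0.606, -0.003], [0.606, -0.795, 0.0], [-0.002, -0.002, -1.0]]
ft_force: [0.8, -0.6, 5.9]
gripper_width: 0.211
grasp_force: 59.6
```

```bash
python3 ck.py; python3 tr2.py 69
```

```text
31.3833 [590.24  16.15 220.58] r 64.86296990864177 phi 268.885326339998 F [ 1.12 -0.9   5.52] T [ 0.21 -0.28  0.02] 0.21272274295838262 yaw 37.32415842129065
F radial 0.8805254665955617 F tangential cw -1.1369271913038292
hubtop 88 [594.05  87.14 208.66]
side tray 558 70.34
side head 1108 159.83
scene tray 370 68.92
scene head 689 159.67
```

play_rows(gripper=[0, 0, 0, 0, 0], linear=[[-0.09, -0.07, 0], [-0.18, -0.14, 0], [-0.27, -0.21, 0], [-0.27, -0.21, 0], [-0.27, -0.21, 0]], turn=[[0, 0, 0], [0, 0, 0], [0, 0, 0], [0, 0, 0], [0, 0, 0]])

```text
time_s: 31.95
tcp_pos: [586.8, 16.3, 220.6]
eef_rot: [[0.795, 0.606, -0.003], [0.606, -0.795, 0.0], [-0.002, -0.002, -1.0]]
ft_force: [1.4, 0.5, 5.9]
gripper_width: 0.213
grasp_force: 59.6
```

```bash
python3 ck.py; python3 tr2.py 69
```

```text
32.05 [586.86  16.31 220.6 ] r 64.85297252474727 phi 265.90131518858095 F [ 2.   -1.5   5.13] T [ 0.26 -0.26 -0.03] 0.21596619056261954 yaw 37.32635691256912
F radial 1.3509250544260216 F tangential cw -2.0997625189137468
hubtop 92 [593.77  87.23 208.53]
side tray 555 70.36
side head 1099 159.69
scene tray 372 69.09
scene head 677 159.48
```

play_rows(gripper=[0, 0, 0, 0, 0], linear=[[-0.08, -0.07, 0], [-0.17, -0.15, 0], [-0.25, -0.23, 0], [-0.25, -0.23, 0], [-0.25, -0.23, 0]], turn=[[0, 0, 0], [0, 0, 0], [0, 0, 0], [0, 0, 0], [0, 0, 0]])

```text
time_s: 32.62
tcp_pos: [584.5, 16.6, 220.7]
eef_rot: [[0.795, 0.606, -0.001], [0.606, -0.795, -0.0], [-0.001, -0.0, -1.0]]
ft_force: [1.7, -0.5, 5.4]
gripper_width: 0.214
grasp_force: 59.5
```

```bash
python3 ck.py; python3 tr2.py 69
```

```text
32.7167 [584.54  16.57 220.72] r 64.8006614424508 phi 263.83430227747783 F [ 1.14 -0.75  4.5 ] T [ 0.14 -0.51  0.02] 0.21126162023678097 yaw 37.33613835640599
F radial 0.6225702124245094 F tangential cw -1.2094118755302674
hubtop 90 [593.64  87.13 208.67]
side tray 551 70.48
side head 1106 159.82
scene tray 364 69.01
scene head 677 159.58
```

play_rows(gripper=[0, 0, 0, 0, 0], linear=[[-0.08, -0.07, 0], [-0.17, -0.15, 0], [-0.17, -0.15, 0], [-0.17, -0.15, 0], [-0.17, -0.15, 0]], turn=[[0, 0, 0], [0, 0, 0], [0, 0, 0], [0, 0, 0], [0, 0, 0]])

```text
time_s: 33.28
tcp_pos: [582.9, 16.8, 220.9]
eef_rot: [[0.795, 0.607, 0.001], [0.607, -0.795, -0.0], [0.001, 0.0, -1.0]]
ft_force: [3.3, -1.3, 3.7]
gripper_width: 0.217
grasp_force: 59.2
```

```bash
python3 ck.py; python3 tr2.py 69
```

```text
33.3833 [582.84  16.85 220.84] r 64.73652661170415 phi 262.3080884153717 F [3.53 0.44 3.55] T [ 0.   -0.94  0.01] 0.2134511891969091 yaw 37.34155698656322
F radial -0.9066202586056631 F tangential cw -3.436241042838958
hubtop 93 [592.26  87.34 208.76]
side tray 552 70.51
side head 1096 159.72
scene tray 371 69.18
scene head 670 159.57
```

Lag and tangential force (3.4 N) show the stop has been touched gently, with tray readings levelling off near 70. I release, lift clear and verify.

play_rows(gripper=[0.3, 0.4, 0.5, 0.55, 0.55, 0.55, 0.55, 0.55, 0.55, 0.55, 0.55, 0.55], linear=[[0.1, 0.1, 0], [0.1, 0.1, 0], [0.1, 0.1, 0], [0.1, 0.1, 0], [0.1, 0.1, -0.5], [0.1, 0.1, -1.5], [0.1, 0.1, -3], [0.1, 0.1, -5], [0.1, 0.1, -7], [0.1, 0.1, -8], [-3, 0.1, -8], [-4, 0.1, -8]], turn=[[0, 0, 0], [0, 0, 0], [0, 0, 0], [0, 0, 0], [0, 0, 0], [0, 0, 0], [0, 0, 0], [0, 0, 0], [0, 0, 0], [0, 0, 0], [0, 0, 0], [0, 0, 0]])

```text
time_s: 34.53
tcp_pos: [549.0, -10.3, 301.4]
eef_rot: [[0.796, 0.606, -0.002], [0.606, -0.796, -0.002], [-0.003, 0.0, -1.0]]
ft_force: [-0.8, -0.8, -1.0]
gripper_width: 0.549
grasp_force: 0.0
```

```bash
python3 look.py g.png; python3 ck.py; python3 tr2.py 69
```

```text
34.6333 [549.9 -10.2 301.2] 37.168241749340766
hub 1482 [591.9  80.  210.2] ((591.5756225585938, 80.33336639404297), (24.167566299438477, 24.0847225189209), 83.30889892578125)
knob 453 [585.3  15.8] 232.48749642140677 65.47294639495217 264.6095932224161
tray_top side 0.57 [231.2, 285.7] [517.8  96.2  95.2]
34.8833 [552.1   -7.37 300.69] r 96.75561820030812 phi 245.96794088056174 F [-0.4  -0.13 -0.99] T [-0.01  0.05 -0.04] 0.5485360863751778 yaw 37.39631080951735
F radial 0.27842851227216225 F tangential cw 0.31248053579842133
hubtop 94 [593.9   87.59 208.43]
side tray 543 70.43
side head 1098 159.75
scene tray 365 69.22
scene head 700 159.62
```

View pics/g.png

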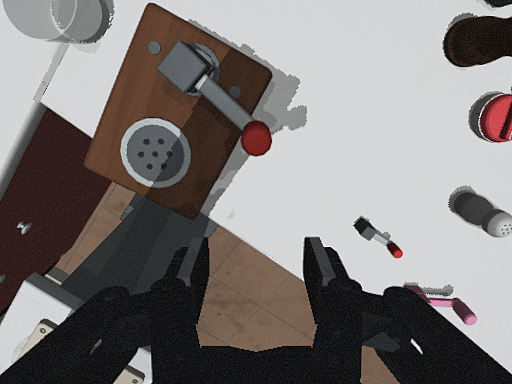

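The wrist view shows the crank seated on the shaft (hub at (68, 188), knob at (138, 257)), the fingers clear of everything, and nothing around it disturbed.

```bash
python3 -c "
from cell import *
print(hand_in())"
```

```text
the job is handed in; nothing more can be done
None
```

I seated the crank fully on the shaft and wound it clockwise about 2.9 turns to gentle contact with the stop. The cameras put the tray at about 70 mm. I then released the crank and handed in the job at about 35 s; no verdict came back.

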